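# Seat a probe in a calibrator well to its depth mark

### The arm

A 6-joint arm with a two-finger parallel gripper is mounted at the origin on the work surface. World frame = base frame: x ahead of the robot, y to its left, z up, the work surface at z = 0. Lengths are in m, angles in rad, forces in N, time in s.
With the tool pointing down it reaches from about 0.25 to 0.8 m from the base axis. Payload 8.5 kg.
Tool frame: the origin (TCP) lies between the finger pads; the fingertips stand ahead of it and the grasp point (between the pads) is the TCP (arm.tips_ahead is the z of the fingertips in the tool frame, in m); z points along the fingers, y is the line along which they close (so a half turn about z gives the same grasp; the last joint's range is limited). The gripper opens to 85 mm and grips with 20 to 120 N. Pads are 22 mm wide; open, the fingers measure 114 mm over their backs; the gripper's body (76 mm by 85 mm) begins 54 mm behind the grasp point. The pads swing forward as they close: fully open they stand 13 mm farther back than shut.
Start: joints at [-1.128, 0.238, -0.013, 1.319, 0, 1.571], TCP at [0.225, -0.474, 0.211] pointing down, gripper open.
Joint ranges: [-2.66, 2.66], [-1.03, 1.9], [-1.14, 1.46], [-1.82, 2.27], [-1.45, 1.34], [-3.14, 3.14]. Speed limits (rad/s): [2.22, 2.22, 2.79, 3.14, 3.14, 3.14].

### API

Orientations are given as a unit quaternion [x, y, z, w].
In Python, from bench import telemetry, optics, sign_off, arm gives the robot as it stands.
- The arm moves only by the tool play_rows, never from a script. Its argument "series" is a list of rows, each an object with "dr": the turn, a rotation vector about the tool's x, y, z in degrees, a list of three; "travel": the shift along the tool's x, y, z in cm, a list of three; "claw": the gripper command: -1 is fully open, 1 is shut, values between are in proportion. A call has 1 to 12 rows; each row is the pose to reach, as a shift and turn from the pose commanded when the call began, along the tool's axes at that moment; what a row does not reach only later rows make up. A row lasts 1/10 s, in which the tool goes at most 50 mm and 8.59 degrees, less where a joint would pass 70% of its speed; a pose out of reach is approached as far as the arm can. A call with a gripper value outside its range is refused whole. The fingers move at their own pace and stop on an object; "squeeze" is the grip in N (left out, the last holds). Time passes only in rows, so rows that repeat a pose let the fingers close. It gives the time, the measured TCP pose, the force, the opening and the grip force at its end, in the units of the state.
- telemetry.read_state(): the state, without advancing time (a new reading comes with each control period).
- optics.get_image(name): name is "side" or "top" or "wrist"; returns (picture, depth): 400x640x3 uint8, blue, green, red; 400x640 float32, m along the optical axis (not along the pixel's ray), 0 where there is no reading.
- optics.get_calibration(name): a dict with "fx", "fy", "cx", "cy" (pixels), "eye" and "attitude" of the camera in the world. Camera axes: x right, y down, z forward; pixel columns grow to the right and rows downward; lengths in m; the calibration is good to about 2 mm. A picture is of the moment at which its call begins: read the wrist's pose just before it. get_calibration takes no time and is no camera call; for the wrist camera it gives the pose at the moment of the call.
- sign_off(): hands the job in; it is judged then, once.
Trained networks look in the newest picture that a camera, given by its name, has taken for a name from the list of things; names that differ only in an ending like _2 or _b are one class to them, and where a whole thing is asked for, a point or a joint stands for the part that bears it (a point fixed in the world has none). Each returns a list of dicts, best first, with "conf" (0 to 1); they miss things now and then, are a little off and sometimes report something else, mostly with a low value. They report only what shows in the picture. A call takes as long as a camera call. They do not tell look-alikes from the thing itself.
- optics.cut_out(camera, thing): "pixels" (400x640 bool, what is visible of it) and "at" ([column, row] in pixels, amid what is visible of it).
- optics.pinpoint(camera, thing): "at" ([column, row] in pixels: a listed point, or the origin of a listed thing).
The state is a dict: "time": time; "q": joint angles; "joint_vel": joint speeds; "joint_efforts": joint torques, N m; "ee_pos": TCP position; "eef_rot": TCP orientation; "wrist_force": force on the tool from outside, world axes, zero at the start; "torque": the same for the moment, N m; "grip_width": finger opening in m; "finger_force": force on a finger pad.
Only numpy, scipy, OpenCV 4.12 (cv2) and the standard library are available. Lean on these libraries where they do the work, as an engineer would, in place of code of your own. Each camera call takes 0.05 s, during which the arm holds its last target. There are 200 camera calls.

### The job

Take the probe with the yellow cap out of the rack and push it, tip down, into the calibrator's yellow well until it bottoms: a stiff sliding pad in the well must be pushed down ahead of the tip, and the probe is home only when the lower edge of the yellow band on its stem has come down to the well's rim. Let go and leave it standing there, and leave the blue and red probes where they are in the rack.

Things in the scene. Friction and masses are not known exactly. Their poses are not given: they have to be found in the camera images.
- probe_yellow: Probe to seat, about 110 g, upright in the rack. Origin: centre of its tip; z up the stem. Steel stem 12 mm thick, 0 to 100 mm above the tip (last 6 mm taper to 6 mm). Round white head 32 mm thick, 100 to 152 mm above the tip: grip its middle, at 126 mm. Yellow: the head's top 12 mm (cap) and a 10 mm mark band on the stem, lower edge 84 mm above the tip.
- well_yellow_rim (a point): Mouth centre of the yellow well, at the rim, 125 mm above the bench. Fixed tube, 58 mm outside, bore 24 mm, 15 mm proud of a white case (220 x 220 x 110 mm high). In the bore a steel pad, top 39-49 mm below the rim, slides down stiffly (8 N, no spring back; a probe's weight won't move it) to a stop at 84 mm: bottomed. A blue well, 60 mm deep, is 110 mm to either side: not wanted.
- probe_blue: Bystander: same probe with blue cap and band; origin at its tip. All three stand in the fixed white rack (70 x 210 mm, 60 mm high), in three holes in a row 65 mm apart, in any order, tips 12 mm and caps 164 mm above the bench, 48 mm deep in 15 mm holes (lift the probe clear of the others). The row runs along y, turned up to 0.4 rad either way.
- probe_red: Bystander: same probe with red cap and band, in the same rack; origin at its tip.
There are look-alikes about, which are no part of the job. What is shaped like the probe_yellow but turquoise is not meant.

How it is judged:
On the way:
1. the tip of the yellow probe is inside the yellow well (z of probe_yellow in the frame of well_yellow_rim below -0.015 m and horizontal distance between probe_yellow and well_yellow_rim below 0.014 m), for 0.1 s.
At the end, for the whole second after the job is handed in: The yellow probe stands released and at rest in the yellow well, tip at least 74 mm below the rim (bottomed is 84: band within 10 mm of the rim) and within 14 mm of its axis, tilted under 0.2 rad; the blue and red probes are within 30 mm of where they started (z of probe_yellow in the frame of well_yellow_rim below -0.074 m and horizontal distance between probe_yellow and well_yellow_rim below 0.014 m and angle between probe_yellow's own z axis and vertical below 0.2 rad and linear speed of probe_yellow below 0.02 m/s and distance of each of probe_blue, probe_red from where it was at the start of the episode below 0.03 m); the robot touches nothing.
It fails at once if the blue or red probe is moved more than 30 mm (distance of any of probe_blue, probe_red from where it was at the start of the episode above 0.03 m).
It also fails if it takes over 46 s, if anything falls off the work surface, if the arm or the gripper's body presses on something with over 40 N, if the wrist force passes 120 N, or if a joint passes its speed limit or range.

## Working session

There is one attempt and no reset: what is moved stays moved. The work goes in short steps, Python scripts to look and compute and a tool call to move; the robot and the scene stay as the last step left them, time stands still between calls to the robot, and variables do not carry over. Pictures are saved under pics/ and viewed, at most 10 in all, crops included, and the job is handed in when it is done.

Besides the shell and the picture viewer there is one more tool, called after ">>>" as name([rows], argument=value, ...), one row to a line, values as JSON. play_rows: Moves the arm, as the interface text tells. Its arguments: {"type":"object","properties":{"series":{"type":"array","items":{"type":"object","properties":{"dr":{"type":"array","items":{"type":"number"}},"travel":{"type":"array","items":{"type":"number"}},"claw":{"type":"number"}}}},"squeeze":{"type":"number"}},"required":["series"]}

```bash
mkdir -p pics; cat > h.py <<'E'
import numpy as np, cv2
from scipy.spatial.transform import Rotation as R
from bench import telemetry, optics, sign_off, arm
def cam(n):
    c=optics.get_calibration(n); a=np.array(c["attitude"])
    M=a if a.shape==(3,3) else R.from_quat(a).as_matrix()
    return c,M,np.array(c["eye"])
def unproj(c,M,e,u,v,d):
    return e+M@np.array([(u-c["cx"])/c["fx"]*d,(v-c["cy"])/c["fy"]*d,d])
def onz(c,M,e,u,v,z):
    r=M@np.array([(u-c["cx"])/c["fx"],(v-c["cy"])/c["fy"],1]); return e+r*(z-e[2])/r[2]
def proj(c,M,e,p):
    q=M.T@(np.array(p)-e); return c["fx"]*q[0]/q[2]+c["cx"],c["fy"]*q[1]/q[2]+c["cy"]
E
python3 - <<'E'
from h import *
print(arm, getattr(arm,'tips_ahead',None)); print(telemetry.read_state())
for n in("top","side"):
    im,d=optics.get_image(n); cv2.imwrite(f"pics/{n}0.png",im); np.save(f"pics/{n}0.npy",d)
    c,M,e=cam(n); print(n,c)
    for t in("probe_yellow","probe_blue","probe_red","well_yellow_rim"):
        print(t,[(np.round(r["at"]),round(r["conf"],2)) for r in optics.pinpoint(n,t)], [(np.round(r["at"]),round(r["conf"],2)) for r in optics.cut_out(n,t)] )
E
```

```text
<Robot object at 0x7f4179e34050> 0.019
{'time': 0.0, 'q': array([-1.12800602e+00,  2.38761830e-01, -1.42438948e-02,  1.31920197e+00,
        3.29473911e-05,  1.57080477e+00]), 'joint_vel': array([-0.00033694, -0.00121469, -0.00025381,  0.00030213,  0.00010172,
        0.0012212 ]), 'joint_efforts': array([ 1.44854970e-03, -5.38776648e+01,  3.46443164e+01,  1.84251886e-02,
        1.24584330e-04,  2.93152681e-06]), 'ee_pos': array([ 0.22476345, -0.47396556,  0.21009162]), 'eef_rot': array([ 9.75592723e-01,  2.19586750e-01, -1.38893037e-04, -6.92076157e-04]), 'wrist_force': array([ 0.15122995,  0.08581135, -0.05493577]), 'torque': array([-0.00671678,  0.01575802, -0.01410772]), 'finger_force': 0.0, 'grip_width': 0.08554258600229911}
top {'fx': 454.1166986895101, 'fy': 454.1166986895101, 'cx': 321.92701683275845, 'cy': 196.13884875400578, 'eye': array([ 0.34778468, -0.06567114,  1.22380084]), 'attitude': array([-0.70153247,  0.70867917, -0.06081658,  0.04390185])}
probe_yellow [(array([442., 181.]), 0.78), (array([409., 193.]), 0.65), (array([392., 231.]), 0.56)] [(array([402., 227.]), 0.68), (array([418., 185.]), 0.54), (array([456., 171.]), 0.51)]
probe_blue [(array([384., 186.]), 0.64)] [(array([393., 177.]), 0.66)]
probe_red [(array([361., 176.]), 0.69)] [(array([367., 168.]), 0.68)]
well_yellow_rim [(array([246., 190.]), 0.59)] [(array([247., 192.]), 0.6)]
side {'fx': 461.8842155001092, 'fy': 461.8842155001092, 'cx': 315.8235077395823, 'cy': 202.98390434695244, 'eye': array([ 1.03038236, -0.77291115,  0.68845577]), 'attitude': array([ 0.83348095,  0.27901429, -0.15548758, -0.45087042])}
probe_yellow [(array([235., 355.]), 0.85), (array([232., 282.]), 0.69)] [(array([230., 312.]), 0.85), (array([227., 242.]), 0.56), (array([249., 266.]), 0.55)]
probe_blue [] [(array([279., 248.]), 0.98)]
probe_red [] [(array([307., 241.]), 0.66)]
well_yellow_rim [(array([367., 175.]), 0.53)] [(array([366., 179.]), 0.71)]
```

View pics/top0.png

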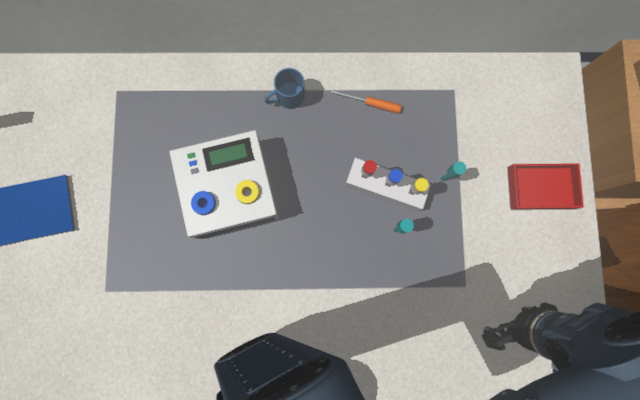

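View pics/side0.png

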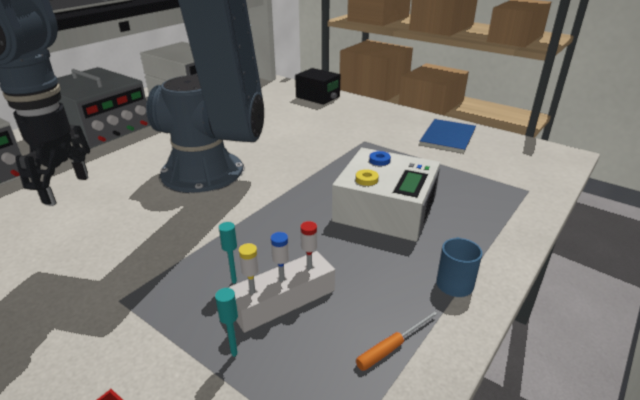

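Top view: the rack holds red (370,168), blue (396,176) and the yellow-capped probe (422,185). The turquoise look-alikes are at (405,226) and (459,169). The yellow well is at (247,191) and the unwanted blue well at (203,203). In the side view the yellow cap is at (249,252). I choose the yellow-capped probe in the rack and check it in a close crop.

```bash
python3 - <<'E'
from h import *
im=cv2.imread("pics/top0.png"); c,M,e=cam("top"); D=np.load("pics/top0.npy")
hsv=cv2.cvtColor(im,cv2.COLOR_BGR2HSV)
P={}
def blob(n,lo,hi,u,v,z,r=16):
    m=cv2.inRange(hsv,lo,hi); k=np.zeros_like(m); k[v-r:v+r,u-r:u+r]=1; m=m*k
    n_,l,s,ce=cv2.connectedComponentsWithStats(m); i=1+np.argmax(s[1:,4])
    # fill (wells): use enclosing hull moments
    ys,xs=np.where(l==i); h=cv2.convexHull(np.c_[xs,ys].astype(np.int32)); mo=cv2.moments(h)
    uv=(mo['m10']/mo['m00'],mo['m01']/mo['m00']); P[n]=onz(c,M,e,*uv,z)
    print(n,np.round(uv,1),s[i,4],P[n].round(4),"depth pt",unproj(c,M,e,*uv,np.median(D[ys,xs])).round(3))
Y=((22,120,80),(35,255,255))
blob("py",*Y,422,185,.164); blob("well",*Y,247,191,.125)
blob("pb",(108,120,60),(128,255,255),396,176,.164); blob("pr",(0,140,80),(8,255,255),370,168,.164)
blob("t1",(82,120,40),(95,255,255),405,226,.164,12); blob("t2",(82,120,40),(95,255,255),459,169,.164,12)
d=P["pr"]-P["py"]; print("row angle from y",np.arctan2(-d[0],d[1]),np.linalg.norm(d))
s=telemetry.read_state(); Rt=R.from_quat(s["eef_rot"]).as_matrix(); print(Rt.round(3))
x=np.vstack([cv2.resize(im[140:250,330:490],None,fx=3.5,fy=3.5)[:300],cv2.resize(cv2.imread("pics/side0.png")[210:300,190:350],None,fx=3.5,fy=3.5)[:300]])
cv2.imwrite("pics/crop1.png",x)
E
```

```text
py [421.2 184.3] 146 [ 0.5324 -0.3288  0.164 ] depth pt [ 0.532 -0.329  0.165]
well [246.9 191.2] 350 [0.5254 0.0901 0.125 ] depth pt [0.525 0.09  0.126]
pb [395.2 175.1] 138 [ 0.5551 -0.2674  0.164 ] depth pt [ 0.555 -0.267  0.165]
pr [369.6 166.4] 122 [ 0.5768 -0.2069  0.164 ] depth pt [ 0.577 -0.207  0.165]
t1 [405.1 225.4] 148 [ 0.4349 -0.2865  0.164 ] depth pt [ 0.436 -0.289  0.153]
t2 [458.8 167.6] 122 [ 0.5725 -0.4215  0.164 ] depth pt [ 0.575 -0.425  0.153]
row angle from y -0.34956773940266744 0.1297970295926753
[[ 0.904  0.428 -0.   ]
 [ 0.428 -0.904  0.   ]
 [-0.    -0.    -1.   ]]
```

View pics/crop1.png

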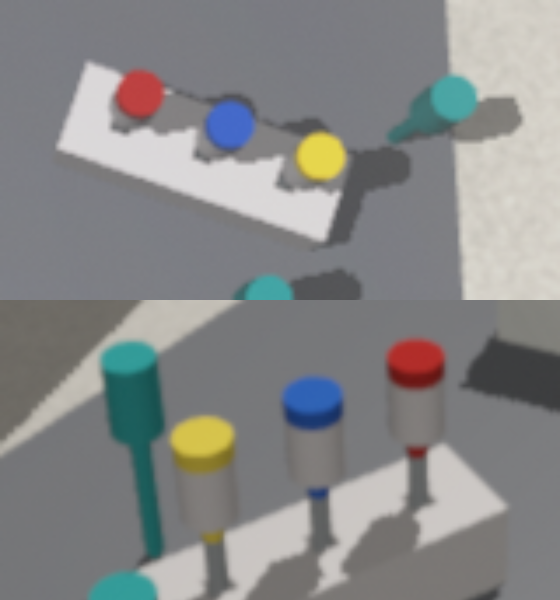

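The crop shows the yellow probe at the near end of the rack (crop 321,157), with a white head, yellow cap and yellow band. The two all-turquoise ones stand outside the rack. I'm moving above the yellow probe with the fingers closing across the row.

>>> play_rows([
  {"dr": [0,0,-6],"travel": [3,0,-0.5],"claw": -1},
  {"dr": [0,0,-12],"travel": [7.5,0,-1],"claw": -1},
  {"dr": [0,0,-18],"travel": [12,0,-1],"claw": -1},
  {"dr": [0,0,-24],"travel": [16.5,0,-1],"claw": -1},
  {"dr": [0,0,-30],"travel": [21,0,-1],"claw": -1},
  {"dr": [0,0,-36],"travel": [25.5,0,-1],"claw": -1},
  {"dr": [0,0,-41],"travel": [30,0,-1],"claw": -1},
  {"dr": [0,0,-44.7],"travel": [33,0,-1],"claw": -1},
  {"dr": [0,0,-44.7],"travel": [34,0,-1],"claw": -1},
  {"dr": [0,0,-44.7],"travel": [34,0,-1],"claw": -1},
  {"dr": [0,0,-44.7],"travel": [34,0,-1],"claw": -1},
], squeeze=60)

```text
time: 2.0
ee_pos: [0.5313, -0.329, 0.2206]
eef_rot: [0.819, 0.574, -0.0, -0.0]
wrist_force: [-0.3, 0.5, 0.1]
grip_width: 0.0852
finger_force: 0.0
```

```bash
python3 - <<'E'
from h import *
s=telemetry.read_state(); c,M,e=cam("wrist"); im,D=optics.get_image("wrist"); cv2.imwrite("pics/w1.png",im)
T=s["ee_pos"];Rt=R.from_quat(s["eef_rot"]).as_matrix(); print(s["time"],T.round(4),Rt.round(3).tolist())
hsv=cv2.cvtColor(im,cv2.COLOR_BGR2HSV); m=cv2.inRange(hsv,(22,120,80),(35,255,255))
n_,l,st,ce=cv2.connectedComponentsWithStats(m)
for i in range(1,n_):
    if st[i,4]<100: continue
    ys,xs=np.where(l==i); d=D[ys,xs]
    pts=np.array([unproj(c,M,e,u,v,z) for u,v,z in zip(xs,ys,d) if z>0])
    top=pts[pts[:,2]>pts[:,2].max()-.006] if len(pts) else pts
    print(st[i],ce[i].round(1),len(pts))
    if len(top):
        mid=(top.min(0)+top.max(0))/2; print("topmid",mid.round(4),top.mean(0).round(4),np.ptp(top,axis=0).round(4),"tool delta cm",(Rt.T@(mid-T)*100).round(2))
E
```

```text
2.0 [ 0.5313 -0.329   0.2206] [[0.342, 0.94, -0.001], [0.94, -0.342, 0.0], [-0.0, -0.001, -1.0]]
[ 308  186   38   41 1243] [326.4 206.4] 1237
topmid [ 0.5355 -0.3285  0.1638] [ 0.5357 -0.3279  0.1646] [0.0318 0.0318 0.0058] tool delta cm [0.19 0.38 5.68]
```

View pics/w1.png

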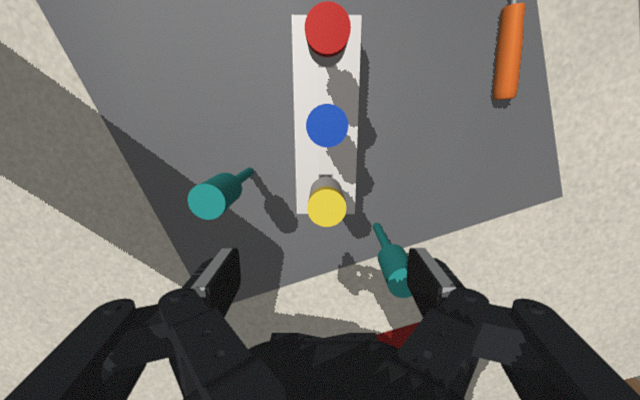

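The yellow cap sits at (326,206), midway between the open fingers. Blue (327,125) and red are farther along the row, and both turquoise ones are outside the finger path. Descending and gripping.

>>> play_rows([
  {"dr": [0,0,0],"travel": [0.2,0.3,2],"claw": -1},
  {"dr": [0,0,0],"travel": [0.2,0.3,4.5],"claw": -1},
  {"dr": [0,0,0],"travel": [0.2,0.3,7],"claw": -1},
  {"dr": [0,0,0],"travel": [0.2,0.3,8.2],"claw": -1},
  {"dr": [0,0,0],"travel": [0.2,0.3,8.2],"claw": -1},
  {"dr": [0,0,0],"travel": [0.2,0.3,8.2],"claw": 1},
  {"dr": [0,0,0],"travel": [0.2,0.3,8.2],"claw": 1},
  {"dr": [0,0,0],"travel": [0.2,0.3,8.2],"claw": 1},
  {"dr": [0,0,0],"travel": [0.2,0.3,8.2],"claw": 1},
  {"dr": [0,0,0],"travel": [0.2,0.3,8.2],"claw": 1},
  {"dr": [0,0,0],"travel": [0.2,0.3,8.2],"claw": 1},
], squeeze=70)

```text
time: 3.15
ee_pos: [0.5362, -0.3281, 0.14]
eef_rot: [0.819, 0.574, 0.0, 0.001]
wrist_force: [-1.4, 0.7, 6.0]
grip_width: 0.0271
finger_force: 68.5
```

Grip width is 27 mm where 32 was expected, so I'm looking before lifting.

```bash
python3 - <<'E'
from h import *
s=telemetry.read_state();print(s["grip_width"],s["wrist_force"],s["torque"])
a,_=optics.get_image("wrist"); b,_=optics.get_image("side")
x=np.hstack([cv2.resize(a[130:380,220:440],(400,455)),cv2.resize(b[180:330,190:330],(400,430),interpolation=2)[:430]] if 0 else [cv2.resize(a[130:380,200:450],(400,400)),cv2.resize(b[160:320,180:340],(400,400))])
cv2.imwrite("pics/g1.png",x)
E
```

```text
0.027060174612671364 [-1.38275561  0.67106652  6.0106408 ] [ 0.04892099  0.19297205 -0.05721826]
```

View pics/g1.png

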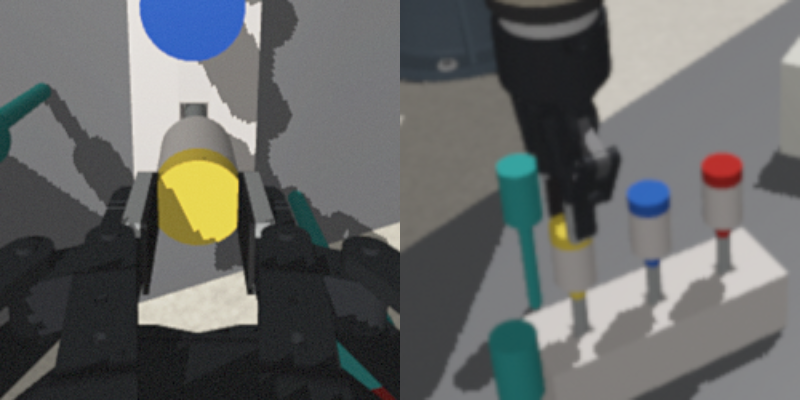

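The wrist crop shows both pads holding the head on either side of the yellow cap (200,200). The side crop shows the fingers on the yellow probe only, with blue and red untouched. Lifting clear.

>>> play_rows([
  {"dr": [0,0,0],"travel": [0,0,-1],"claw": 1},
  {"dr": [0,0,0],"travel": [0,0,-3],"claw": 1},
  {"dr": [0,0,0],"travel": [0,0,-5.5],"claw": 1},
  {"dr": [0,0,0],"travel": [0,0,-8.5],"claw": 1},
  {"dr": [0,0,0],"travel": [0,0,-12],"claw": 1},
  {"dr": [0,0,0],"travel": [0,0,-15],"claw": 1},
  {"dr": [0,0,0],"travel": [0,0,-17.5],"claw": 1},
  {"dr": [0,0,0],"travel": [0,0,-18.5],"claw": 1},
  {"dr": [0,0,0],"travel": [0,0,-18.5],"claw": 1},
  {"dr": [0,0,0],"travel": [0,0,-18.5],"claw": 1},
])

```text
time: 4.25
ee_pos: [0.5356, -0.3277, 0.3235]
eef_rot: [0.819, 0.574, -0.0, -0.0]
wrist_force: [-0.2, -0.6, -1.0]
grip_width: 0.0271
finger_force: 69.1
```

```bash
python3 - <<'E'
from h import *
s=telemetry.read_state();print(s["time"],s["ee_pos"],s["grip_width"],s["wrist_force"])
b,_=optics.get_image("side")
c,M,e=cam("side"); T=s["ee_pos"]
for dz in (.026,-.026,-.126): print(dz,np.round(proj(c,M,e,T+[0,0,dz]),1))
u,v=map(int,proj(c,M,e,T-[0,0,.05])); cv2.imwrite("pics/l1.png",cv2.resize(b[v-100:v+100,u-100:u+100],None,fx=3,fy=3)); print(u-100,v-100)
Rt=R.from_quat(s["eef_rot"]).as_matrix(); print("to well cm",Rt.T@(np.array([.5254,.0901,.255])-T)*100)
E
```

```text
4.25 [ 0.53561103 -0.3277355   0.32346219] 0.027116482605262705 [-0.24561499 -0.58892848 -0.96518983]
0.026 [239.1 158. ]
-0.026 [242.2 186.1]
-0.126 [247.6 234.7]
143 98
to well cm [ 38.9335778  -15.19803109   6.85381715]
```

View pics/l1.png

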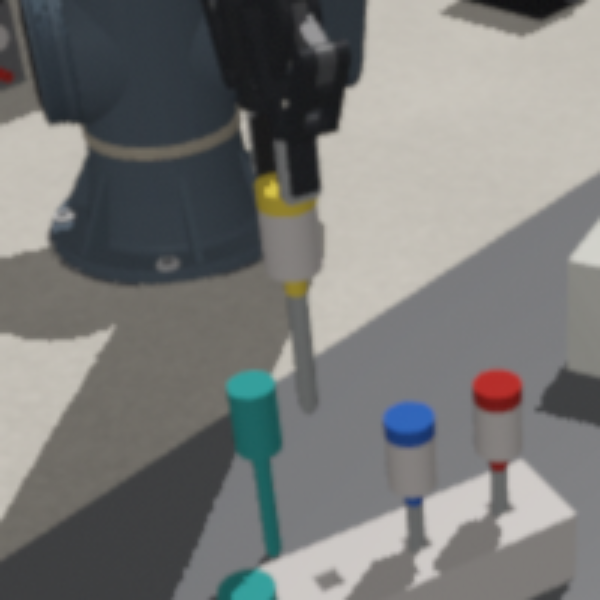

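The probe hangs straight, with its tip at (246,234), as predicted for a tip 126 mm below the TCP. Blue and red are undisturbed. Carrying it over the well.

>>> play_rows([
  {"dr": [0,0,0],"travel": [2,-0.8,0],"claw": 1},
  {"dr": [0,0,0],"travel": [5.5,-2.1,0],"claw": 1},
  {"dr": [0,0,0],"travel": [9.5,-3.7,0],"claw": 1},
  {"dr": [0,0,0],"travel": [13.5,-5.3,0],"claw": 1},
  {"dr": [0,0,0],"travel": [17.5,-6.8,0],"claw": 1},
  {"dr": [0,0,0],"travel": [21.5,-8.4,0],"claw": 1},
  {"dr": [0,0,0],"travel": [25.5,-10,1],"claw": 1},
  {"dr": [0,0,0],"travel": [29.5,-11.5,2],"claw": 1},
  {"dr": [0,0,0],"travel": [33,-12.9,3],"claw": 1},
  {"dr": [0,0,0],"travel": [36,-14.1,4],"claw": 1},
  {"dr": [0,0,0],"travel": [38,-14.9,4.8],"claw": 1},
  {"dr": [0,0,0],"travel": [38.9,-15.2,4.8],"claw": 1},
], squeeze=90)

```text
time: 5.5
ee_pos: [0.524, 0.0914, 0.2739]
eef_rot: [0.818, 0.575, -0.001, -0.001]
wrist_force: [0.4, -0.4, -1.2]
grip_width: 0.0257
finger_force: 88.8
```

>>> play_rows([
  {"dr": [0,0,0],"travel": [0,0,0],"claw": 1},
  {"dr": [0,0,0],"travel": [0,0,0],"claw": 1},
])

```text
time: 5.7
ee_pos: [0.5255, 0.0891, 0.2759]
eef_rot: [0.819, 0.574, -0.0, 0.0]
wrist_force: [-1.1, -0.6, -0.3]
grip_width: 0.0257
finger_force: 88.8
```

```bash
python3 - <<'E'
from h import *
s=telemetry.read_state();T=s["ee_pos"];print(s["time"],T,s["grip_width"],s["wrist_force"])
Rt=R.from_quat(s["eef_rot"]).as_matrix(); print("to well cm",Rt.T@(np.array([.5254,.0901,.255])-T)*100)
b,_=optics.get_image("side"); a,_=optics.get_image("wrist")
c,M,e=cam("side")
for t in("probe_yellow","well_yellow_rim"): print(t,[(np.round(r["at"],1),round(r["conf"],2)) for r in optics.pinpoint("side",t)])
print("tip pred",np.round(proj(c,M,e,T-[0,0,.126]),1),"rim pred",np.round(proj(c,M,e,[.5254,.0901,.125]),1))
# rim from side colour
hsv=cv2.cvtColor(b,cv2.COLOR_BGR2HSV); u,v=map(int,proj(c,M,e,[.5254,.0901,.125])); 
cv2.imwrite("pics/o1.png",np.hstack([cv2.resize(b[v-70:v+50,u-60:u+60],(480,480),interpolation=2),cv2.resize(a[100:340,260:400],(280,480))])); print(u-60,v-70)
E
```

```text
5.7 [0.5254515  0.08906595 0.27587799] 0.025748755900280376 [-1.10138181 -0.56748377 -0.25856768]
to well cm [ 0.09595948 -0.04039244  2.08777029]
probe_yellow [(array([232.2, 285.6]), 0.93), (array([235.5, 354.7]), 0.92), (array([364.2, 168.8]), 0.64), (array([367.5, 174.3]), 0.61)]
well_yellow_rim [(array([367.1, 172.3]), 0.53)]
tip pred [366.7 166.1] rim pred [366.4 174.8]
306 104
```

View pics/o1.png

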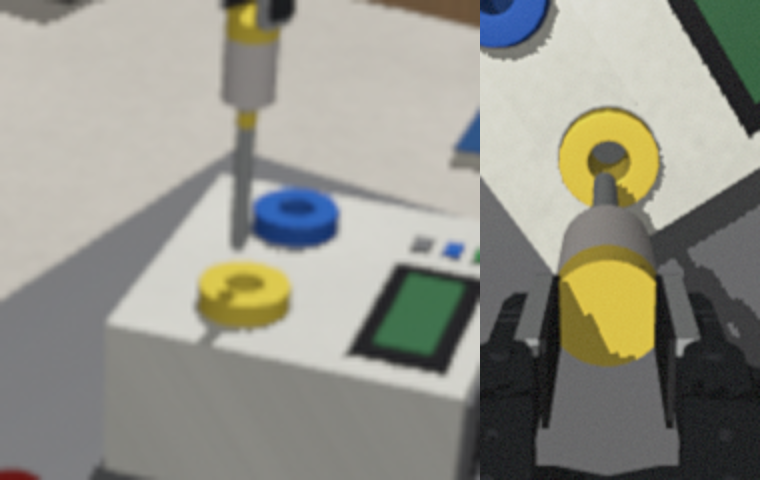

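The side crop shows the tip at (239,247), just above the yellow rim's hole (244,283) and about 1–2 mm left of it. The wrist crop shows the stem pointing into the hole. A small correction, then entering the well slowly.

>>> play_rows([
  {"dr": [0,0,0],"travel": [0.2,0.1,0.5],"claw": 1},
  {"dr": [0,0,0],"travel": [0.2,0.1,1.3],"claw": 1},
  {"dr": [0,0,0],"travel": [0.2,0.1,2],"claw": 1},
  {"dr": [0,0,0],"travel": [0.2,0.1,2.7],"claw": 1},
  {"dr": [0,0,0],"travel": [0.2,0.1,3.4],"claw": 1},
  {"dr": [0,0,0],"travel": [0.2,0.1,4],"claw": 1},
  {"dr": [0,0,0],"travel": [0.2,0.1,4.5],"claw": 1},
  {"dr": [0,0,0],"travel": [0.2,0.1,4.5],"claw": 1},
])

```text
time: 6.7
ee_pos: [0.5266, 0.0913, 0.23]
eef_rot: [0.819, 0.574, -0.0, -0.0]
wrist_force: [-0.5, -0.6, -1.2]
grip_width: 0.0255
finger_force: 88.8
```

```bash
python3 - <<'E'
from h import *
s=telemetry.read_state();T=s["ee_pos"];print(s["time"],T,s["grip_width"],s["wrist_force"])
b,_=optics.get_image("side"); a,_=optics.get_image("wrist"); u,v=366,174
cv2.imwrite("pics/i1.png",np.hstack([cv2.resize(b[v-70:v+50,u-60:u+60],(480,480),interpolation=2),cv2.resize(a[100:340,260:400],(280,480))]))
E
```

```text
6.7 [0.52663619 0.09125076 0.22998053] 0.02552557229720816 [-0.52482501 -0.57815219 -1.21479803]
```

View pics/i1.png

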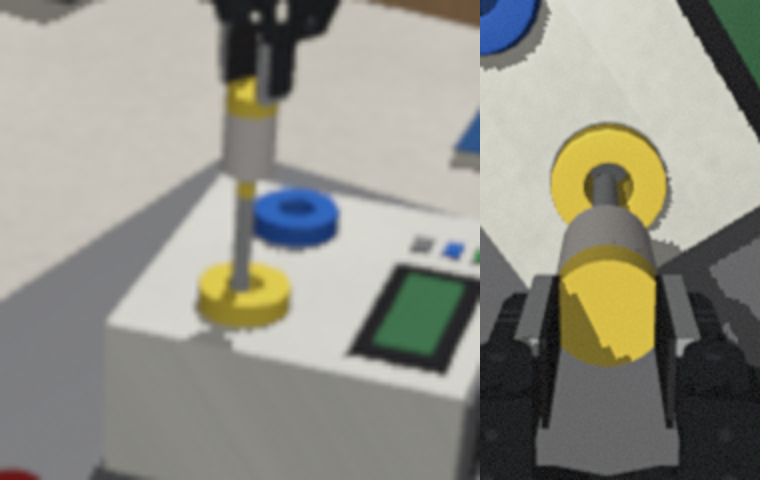

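The stem is inside the bore (side crop 241,285, wrist crop 606,185) with no contact force. Pushing down on the pad.

>>> play_rows([
  {"dr": [0,0,0],"travel": [0.1,0,0.7],"claw": 1},
  {"dr": [0,0,0],"travel": [0.1,0,1.4],"claw": 1},
  {"dr": [0,0,0],"travel": [0.1,0,2],"claw": 1},
  {"dr": [0,0,0],"travel": [0.1,0,2.5],"claw": 1},
  {"dr": [0,0,0],"travel": [0.1,0,3],"claw": 1},
  {"dr": [0,0,0],"travel": [0.1,0,3.5],"claw": 1},
  {"dr": [0,0,0],"travel": [0.1,0,4],"claw": 1},
  {"dr": [0,0,0],"travel": [0.1,0,4.5],"claw": 1},
  {"dr": [0,0,0],"travel": [0.1,0,5],"claw": 1},
  {"dr": [0,0,0],"travel": [0.1,0,5.4],"claw": 1},
  {"dr": [0,0,0],"travel": [0.1,0,5.8],"claw": 1},
  {"dr": [0,0,0],"travel": [0.1,0,5.8],"claw": 1},
])

```text
time: 8.0
ee_pos: [0.5276, 0.0923, 0.1728]
eef_rot: [0.819, 0.574, 0.0, 0.0]
wrist_force: [0.0, 0.7, 1.9]
grip_width: 0.0254
finger_force: 89.5
```

>>> play_rows([
  {"dr": [0,0,0],"travel": [0,0,0.2],"claw": 1},
  {"dr": [0,0,0],"travel": [0,0,0.3],"claw": 1},
  {"dr": [0,0,0],"travel": [0,0,0.4],"claw": 1},
  {"dr": [0,0,0],"travel": [0,0,0.5],"claw": 1},
  {"dr": [0,0,0],"travel": [0,0,0.5],"claw": 1},
])

```text
time: 8.5
ee_pos: [0.5281, 0.0925, 0.169]
eef_rot: [0.819, 0.574, 0.001, 0.0]
wrist_force: [-1.2, 0.4, 11.6]
grip_width: 0.0255
finger_force: 90.9
```

```bash
python3 - <<'E'
from h import *
s=telemetry.read_state();T=s["ee_pos"];print(s["time"],T,s["grip_width"],s["wrist_force"])
b,_=optics.get_image("side"); u,v=366,174; a,_=optics.get_image("wrist")
cv2.imwrite("pics/p1.png",np.hstack([cv2.resize(b[v-50:v+30,u-40:u+40],(480,480),interpolation=2),cv2.resize(a[100:340,260:400],(280,480))]))
E
```

```text
8.5 [0.52812464 0.0924969  0.16899503] 0.025457487578526214 [-1.15507429  0.39398699 11.62286326]
```

View pics/p1.png

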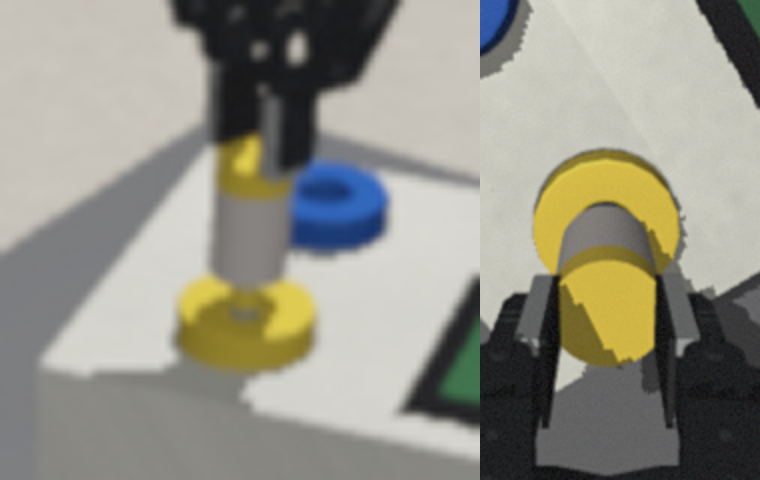

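The band is in the mouth, with the head just above the rim. Force is rising, so I'm pressing a little more to confirm the stop.

>>> play_rows([
  {"dr": [0,0,0],"travel": [0,0,0.1],"claw": 1},
  {"dr": [0,0,0],"travel": [0,0,0.2],"claw": 1},
  {"dr": [0,0,0],"travel": [0,0,0.3],"claw": 1},
  {"dr": [0,0,0],"travel": [0,0,0.3],"claw": 1},
])

```text
time: 9.0
ee_pos: [0.5297, 0.093, 0.1685]
eef_rot: [0.819, 0.574, 0.004, 0.001]
wrist_force: [-1.3, 0.3, 29.3]
grip_width: 0.0254
finger_force: 93.6
```

Force rises to 29 N with no further travel, so it has bottomed. I'm easing off, opening and retreating straight up.

>>> play_rows([
  {"dr": [0,0,0],"travel": [0,0,-0.3],"claw": 1},
  {"dr": [0,0,0],"travel": [0,0,-0.3],"claw": -1},
  {"dr": [0,0,0],"travel": [0,0,-0.3],"claw": -1},
  {"dr": [0,0,0],"travel": [0,0,-0.3],"claw": -1},
  {"dr": [0,0,0],"travel": [0,0,-0.3],"claw": -1},
  {"dr": [0,0,0],"travel": [0,0,-0.3],"claw": -1},
  {"dr": [0,0,0],"travel": [0,0,-0.3],"claw": -1},
  {"dr": [0,0,0],"travel": [0,0,-2],"claw": -1},
  {"dr": [0,0,0],"travel": [0,0,-5],"claw": -1},
  {"dr": [0,0,0],"travel": [0,0,-9],"claw": -1},
  {"dr": [0,0,0],"travel": [0,0,-12],"claw": -1},
  {"dr": [0,0,0],"travel": [0,0,-12],"claw": -1},
])

```text
time: 10.2
ee_pos: [0.5289, 0.0925, 0.2888]
eef_rot: [0.819, 0.574, 0.003, 0.001]
wrist_force: [1.4, -0.4, -0.3]
grip_width: 0.0852
finger_force: 0.0
```

```bash
python3 - <<'E'
from h import *
s=telemetry.read_state();T=s["ee_pos"];print(s["time"],T,s["grip_width"],s["wrist_force"])
b,_=optics.get_image("side"); u,v=366,174; a,D=optics.get_image("wrist"); c,M,e=cam("wrist")
m=cv2.inRange(cv2.cvtColor(a,cv2.COLOR_BGR2HSV),(22,120,80),(35,255,255)); ys,xs=np.where(m>0)
p=np.array([unproj(c,M,e,x,y,D[y,x]) for x,y in zip(xs,ys)]); 
t=p[p[:,2]>.18]; t=t[t[:,2]>np.median(t[:,2])-.003]; r=p[(p[:,2]>.118)&(p[:,2]<.13)]
print("cap",((t.min(0)+t.max(0))/2).round(4),np.median(t[:,2]),"rim z",np.median(r[:,2]),"expected cap above rim .068")
cv2.imwrite("pics/f1.png",np.hstack([cv2.resize(b[v-50:v+30,u-40:u+40],(400,400),interpolation=2),cv2.resize(b[200:360,200:360],(400,400))]))
E
```

```text
10.2 [0.52894306 0.09248464 0.28877563] 0.08519349817480515 [ 1.42900148 -0.37888611 -0.33162452]
cap [0.5318 0.1185 0.319 ] 0.19213169248165166 rim z 0.12416204424858099 expected cap above rim .068
```

View pics/f1.png

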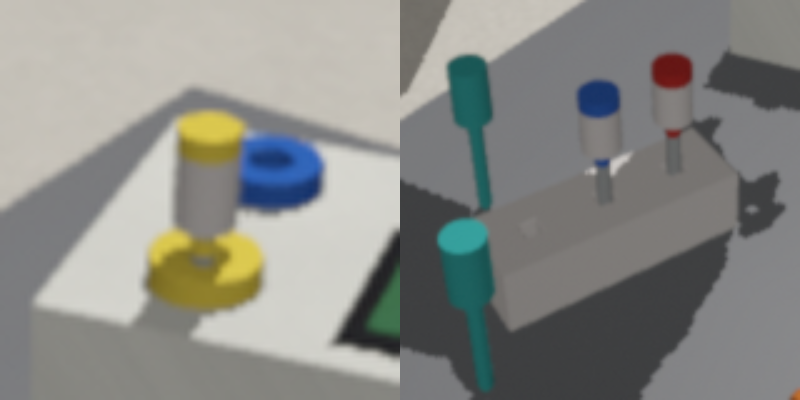

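The probe stands upright and released in the yellow well (210,190). Its cap is 68 mm above the rim, which is fully bottomed. Blue and red are still in the rack.

```bash
python3 -c "
from bench import sign_off; print(sign_off())"
```

```text
the job is handed in; nothing more can be done
None
```

The yellow probe stands released in the yellow well, pushed to the stop (cap measured 68 mm above the rim, as expected when bottomed). Blue and red are still in the rack, and the job was handed in at about 10 s; no verdict came back.

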